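Stopper a flask and set the leak-test valve two turns open

ROBOT

A 6-joint arm with a two-finger parallel gripper is mounted at the origin on the work surface. World frame = base frame: x ahead of the robot, y to its left, z up, the work surface at z = 0. Lengths are in mm, angles in rad, forces in N, time in s.
With the tool pointing down it reaches from about 275 to 1000 mm from the base axis. Payload 8.4 kg.
Tool frame: the origin (TCP) lies at the very end of the fingers, on their centre line; the grasp point (between the pads) lies 19 mm behind it; z points along the fingers, y is the direction in which the jaws open and shut (so a half turn about z gives the same grasp; the last joint's range is limited). The gripper opens to 85 mm and grips with 20 to 120 N. Pads are 22 mm wide; open, the fingers measure 114 mm over their backs; the gripper's body (76 mm by 85 mm) begins 54 mm behind the grasp point. The pads swing forward as they close: fully open they stand 13 mm farther back than shut.
Start: joints at [-1.191, 0.353, 1.633, -0, 1.155, -0.002], TCP at [232.868, -580, 231.281] pointing down, gripper open.
Joint ranges: [-2.63, 2.63], [-0.92, 2.1], [0.06, 2.66], [-1.3, 4.44], [0, 2.69], [-3.02, 3.02]. Speed limits (rad/s): [2.22, 2.22, 2.79, 3.14, 3.14, 3.14].

INTERFACE

Orientations are given as [roll, pitch, yaw] about the fixed x, y, z axes, in that order (R = Rz(yaw) Ry(pitch) Rx(roll)).
In Python, from rig import r, vision gives the robot as it stands.
- The arm moves only by the tool move_arm, never from a script. Its argument "series" is text: rows parted by semicolons, each of 7 numbers parted by spaces: the closure, from -1 (fully open) to 1 (shut), then the shift along the tool's x, y, z in units of 40 mm (1.0 is 40 mm), then the turn, a rotation vector about the tool's x, y, z in degrees. In form: grip tx ty tz ax ay az; .... A call has 1 to 20 rows; each row shifts and turns the pose as measured when the row begins, along the tool's axes as they then stand; what a row does not reach is not made up. A row lasts 1/8 s, in which the tool goes at most 62.5 mm and 10.7 degrees, less where a joint would pass 70% of its speed; a pose out of reach is approached as far as the arm can. A call is refused whole if a number of a shift passes 1 or a number of a turn 10.7, either way. A call with a gripper value outside its range is refused whole. The fingers move at their own pace and stop on an object; "grip_force" is the grip in N (left out, the last holds). Time passes only in rows, so rows that do not move let the fingers close. It gives the time, the measured TCP pose, the force and the opening at its end, in the units of the state.
- r.sense(): the state, without advancing time (a new reading comes with each control period).
- vision.grab_frame(name): name is "scene" or "top" or "wrist"; returns the picture (400x640x3 uint8, red, green, blue); there is no depth.
- vision.camera_params(name): a dict with "fx", "fy", "cx", "cy" (pixels), "position" and "rotation" of the camera in the world. Camera axes: x right, y up, looking along -z (the intrinsics and any distortion apply to the point x, -y, -z); pixel columns grow to the right and rows downward; lengths in mm; the calibration is good to about 2 mm. A picture is of the moment at which its call begins: read the wrist's pose just before it. camera_params takes no time and is no camera call; for the wrist camera it gives the pose at the moment of the call.
- r.sign_off(): hands the job in, once; it reports no verdict.
The state is a dict: "clock": time; "qpos": joint angles; "qvel": joint speeds; "joint_efforts": joint torques, N m; "eef_pos": TCP position; "tcp_rot": TCP orientation; "contact_force": force on the tool from outside, world axes, zero at the start; "wrist_torque": the same for the moment, N m; "opening": opening from 0.0 (shut) to 1.0 (fully open).
Only numpy, scipy, OpenCV 4.12 (cv2) and the standard library are available. Lean on these libraries where they do the work, as an engineer would, in place of code of your own. Each camera call takes 0.05 s, during which the arm holds its last target. There are 200 camera calls.

TASK

Get the green flask ready for its leak test: set the orange stopper fully home and upright in the flask's neck and let go of it. Then turn the red valve wheel clockwise by its black handle until it meets its closed stop, and back it off exactly two full turns. Finish there while still holding the handle in the gripper, and leave everything else on the bench as it is.

Things in the scene. Friction and masses are not known exactly. Their poses are not given: they have to be found in the camera images.
- stopper_center (a point): Orange stopper, a loose solid of revolution 63 mm high that starts upright on the bench; this point is on its axis half-way up (31.5 mm above its foot), z up along the axis. From the foot: tapered plug 26 mm long (25 mm diameter at the foot, 32 mm at its top), flange 43 mm diameter and 5 mm thick, then a round upright grip 24 mm diameter and 32 mm high (from 0.5 mm below this point to 31.5 mm above it). About 45 g. Its place may be swapped with the blue and white stoppers'.
- flask_rim (a point): Centre of the mouth of the green glass conical flask, in the plane of its rim, 150 mm above the bench; z up. The flask (96 mm diameter at the bottom) is clamped in a fixed grey round nest 124 mm across. Neck: upright straight bore 36 mm diameter, 46 mm deep, outer diameter 44 mm. When the stopper is home its flange lies on the rim, so the stopper's half-way point is 5.5 mm above this point.
- valve_axis (a point): Centre of the red handwheel, on its vertical axis at the height of its rim, 95 mm above the bench. The valve stands fixed on the bench on a 120 mm square plate, with an outlet pipe 107 mm long on the side of this frame's +x, below the wheel. Wheel rim: 55 mm radius at its centre line, 12 mm thick; nothing rises more than 14 mm above this point except the handle.
- valve_handle: Black upright handle on the wheel's rim, a cylinder 22 mm diameter and 48 mm high that spins freely on its own pin, so a gripper may keep its orientation while carrying it round; origin at its centre, z up, 55 mm from the wheel's axis and 36 mm above the height of valve_axis; 12 to 60 mm above the middle of the rim.
- valve (a joint): Turn of the red wheel in rad: 0 = closed, against a firm stop; grows as the valve opens, counter-clockwise seen from above; it can open to 20 rad. At 0 (and every full turn) the handle lies in the +x direction of the valve_axis frame. It starts 1.3 to 4.7 rad open. Stays where it is left; turning takes about 2 N at the handle.
- stopper_blue_center (a point): Blue stopper, too big for the flask: 63 mm high, flange 54 mm diameter, loose; point half-way up its axis. Leave alone.
- stopper_white_center (a point): White stopper, too small for the flask: 46 mm high, flange 30 mm diameter, loose; point half-way up its axis. Leave alone.
- paperweight_center (a point): Amber glass paperweight, round, 72 mm diameter, 50 mm high, loose; point at its centre. Leave alone.
- frit_jar_center (a point): Clear jar with black cap, 64 mm diameter, 85 mm high, loose; point half-way up. Leave alone.
- paddle_center (a point): Black graphite paddle with wooden handle, lying, 220 mm long, 70 mm wide, loose; point where the handle meets the blade (blade 90 mm to its +x, handle 130 mm to its -x). Leave alone.
- cork_block_center (a point): Cork block 80 x 55 x 35 mm, loose; point at its centre. Leave alone.
- brush_grip (a point): Small bench brush lying flat, loose; point in the middle of its handle. Leave alone.

How it is judged:
By the outcome, as a careful person would: the job done as asked, in the order asked, and still so for the second after the job is handed in, while the arm keeps its last pose, push and grip.
It also fails if it takes over 72 s, if anything falls off the work surface, if the arm or the gripper's body presses on something with over 40 N, if the wrist force passes 120 N, or if a joint passes its speed limit or range.

## Working session

There is one attempt and no reset: what is moved stays moved. The work goes in short steps, Python scripts to look and compute and a tool call to move; the robot and the scene stay as the last step left them, time stands still between calls to the robot, and variables do not carry over. Pictures are saved under pics/ and viewed, about 8 in all and at most 12, crops included, and the job is handed in when it is done.

Besides the shell and the picture viewer there is one more tool, called by a JSON object that holds its "fn" and its "kwargs". move_arm: Moves the arm, as the interface text tells. Its arguments: {"type":"object","properties":{"series":{"type":"string"},"grip_force":{"type":"number"}},"required":["series"]}

```bash
ls; mkdir -p pics
python3 - <<'E'
from rig import r, vision
import cv2
for n in ("scene","top"):
    cv2.imwrite(f"pics/{n}0.png", cv2.cvtColor(vision.grab_frame(n),cv2.COLOR_RGB2BGR))
    p=vision.camera_params(n);print(n,p)
print(vision.camera_params("wrist"));print(r.sense())
E
```

```text
pics
scene {'fx': 462.8706755114385, 'fy': 462.8706755114385, 'cx': 317.02123343138953, 'cy': 199.77232825205783, 'position': array([1213.55690603, -972.19896907,  846.73245123]), 'rotation': array([1.01772635, 0.00398469, 0.5579233 ])}
top {'fx': 390.0487128126078, 'fy': 390.0487128126078, 'cx': 321.35824783663645, 'cy': 201.8201636712917, 'position': array([ 362.29826388,  -31.43348188, 1475.02528218]), 'rotation': array([ 0.17382009,  0.00294224, -1.55407289])}
{'fx': 337.3142965581567, 'fy': 337.3142965581567, 'cx': 314.53752871369284, 'cy': 196.30642333226092, 'position': array([ 308.23843604, -548.88642362,  372.77729465]), 'rotation': array([-3.18183721e-01,  1.18437984e-03, -1.18913706e+00])}
{'clock': 0.1, 'qpos': array([-1.19138793e+00,  3.53585190e-01,  1.63405196e+00,  2.56291584e-05,
        1.15520840e+00, -2.35176825e-03]), 'qvel': array([ 0.00089959, -0.00131649, -0.0008778 ,  0.00061642,  0.0004325 ,
       -0.00041646]), 'joint_efforts': array([-1.27230974e-04, -6.06358194e+01, -3.42821789e+01, -1.06310683e-04,
        4.03302256e-03, -2.80165250e-05]), 'eef_pos': array([ 232.72419447, -579.59647141,  230.63616344]), 'tcp_rot': array([-3.14033982e+00, -2.63810415e-05,  3.81749783e-01]), 'contact_force': array([ 0.6528933 ,  0.17654514, -0.69115226]), 'wrist_torque': array([ 0.00680273, -0.05125686, -0.04338956]), 'opening': 0.9964766502367571}
```

View pics/top0.png

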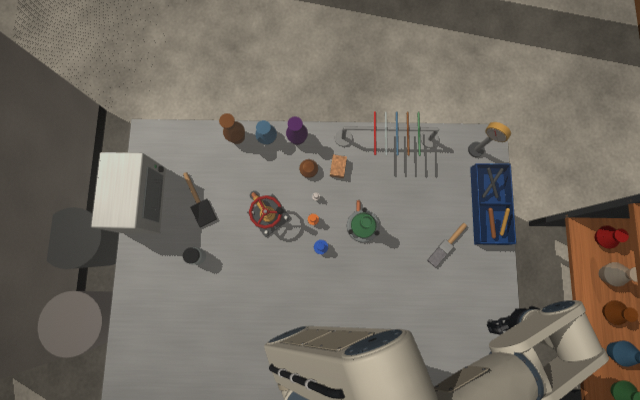

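View pics/scene0.png

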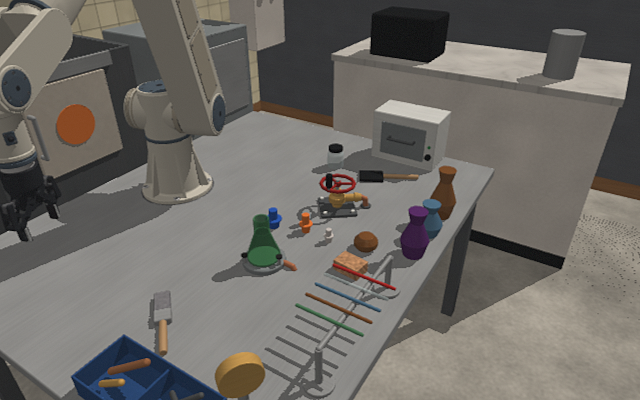

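The top view shows the flask at about (363,225), the orange stopper at (313,219), the wheel at (266,213), blue at (320,247) and white at (318,197). The scene view shows the same layout, with the black handle near (329,181). I'll enlarge both.

```bash
cat > h.py <<'E'
import numpy as np, cv2
from scipy.spatial.transform import Rotation as R
def cam(p):
    M=R.from_euler('xyz',p['rotation']).as_matrix(); return M,np.array(p['position'])
def ray(p,u,v):
    M,c=cam(p); d=M@np.array([(u-p['cx'])/p['fx'],-(v-p['cy'])/p['fy'],-1]); return c,d
def at_z(p,u,v,z):
    c,d=ray(p,u,v); return c+d*(z-c[2])/d[2]
def proj(p,X):
    M,c=cam(p); q=M.T@(np.array(X)-c); return np.array([p['cx']+p['fx']*q[0]/-q[2],p['cy']-p['fy']*q[1]/-q[2]])
def tri(obs):
    A=np.zeros((3,3));b=np.zeros(3)
    for p,u,v in obs:
        c,d=ray(p,u,v); d/=np.linalg.norm(d); P=np.eye(3)-np.outer(d,d); A+=P;b+=P@c
    X=np.linalg.solve(A,b); return X,[proj(p,X)-[u,v] for p,u,v in obs]
E
python3 - <<'E'
import cv2,numpy as np
a=cv2.imread('pics/top0.png')[175:265,240:400]; b=cv2.imread('pics/scene0.png')[165:275,235:395]
f=lambda i:cv2.resize(i,None,fx=4,fy=4,interpolation=cv2.INTER_CUBIC)
cv2.imwrite('pics/c1.png',cv2.resize(a,None,fx=5,fy=5,interpolation=cv2.INTER_CUBIC))
cv2.imwrite('pics/c2.png',cv2.resize(b,None,fx=5,fy=5,interpolation=cv2.INTER_CUBIC))
E
```

```text
(no output)
```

View pics/c1.png

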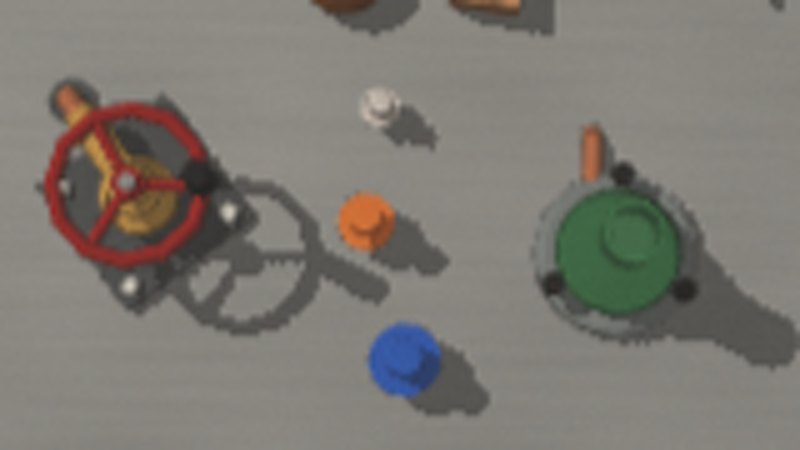

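View pics/c2.png

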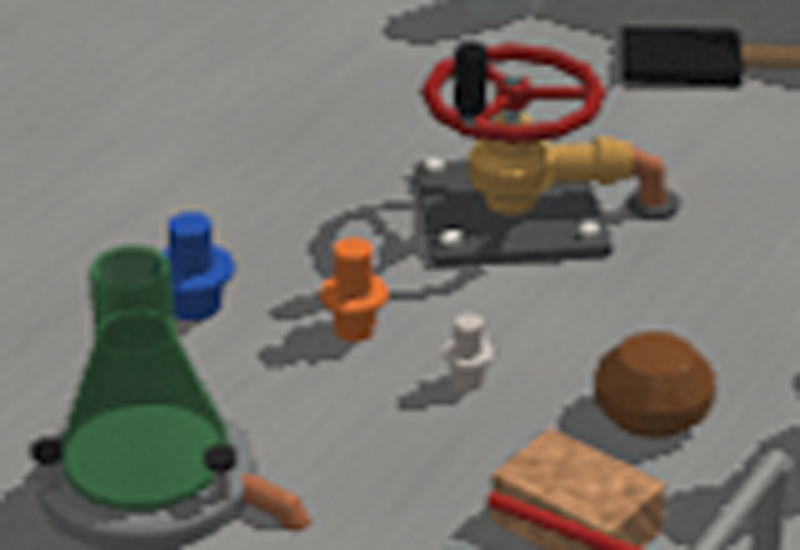

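Top crop (×5, offset 240,175): wheel centre (127,183), handle top (203,175), stopper grip top (371,214) and flange (366,221), flask rim (631,235), pipe foot (72,100). Scene crop (offset 235,165): wheel (514,91), handle top (471,50), stopper top (352,246), rim (131,268), pipe foot (655,205).

Run:
```python
from rig import r,vision
from h import *
T=vision.camera_params('top');S=vision.camera_params('scene')
t=lambda u,v:(T,240+u/5-.4,175+v/5-.4); s=lambda u,v:(S,235+u/5-.4,165+v/5-.4)
for n,a,b,z in [('wheel',(127,183),(514,91),95),('handletop',(203,175),(471,50),155),('stopper top',(371,214),(352,246),63),('rim',(631,235),(131,268),150),('pipefoot',(72,100),(655,205),5)]:
    X,e=tri([t(*a),s(*b)]); print(n,X.round(1),np.round(e,1).tolist(),'topz',at_z(*t(*a),z).round(1),'scz',at_z(*s(*b),z).round(1))
print('flange',at_z(*t(366,221),31).round(1))
W=vision.camera_params('wrist'); s=r.sense()
M,c=cam(W); Rt=R.from_euler('xyz',s['tcp_rot']).as_matrix()
print('cam in tool',(Rt.T@(c-s['eef_pos'])).round(1)); print((Rt.T@M).round(3)); print(Rt.round(3))
```

```text
wheel [568.3 178.5  97.7] [[-0.3, -0.4], [-0.6, 0.1]] topz [567.2 177.8  95. ] scz [567.2 184.4  95. ]
handletop [567.9 119.2 155.2] [[-0.7, -0.9], [-1.2, 0.3]] topz [564.7 116.8 155. ] scz [570.1 123.  155. ]
stopper top [553.5   5.1  68.5] [[-0.5, -0.6], [-0.9, 0.2]] topz [552.    3.5  63. ] scz [550.8  14.2  63. ]
rim [ 530.9 -175.2  148. ] [[-0.5, -0.6], [-0.9, 0.1]] topz [ 528.7 -176.7  150. ] scz [ 534.7 -175.7  150. ]
pipefoot [646.4 238.    3.1] [[-0.3, -0.5], [-0.6, 0.1]] topz [644.3 236.4   5. ] scz [649.  237.1   5. ]
flange [550.9   7.9  31. ]
cam in tool [  81.5   -0.5 -142.1]
[[-0.     0.95   0.313]
 [ 1.     0.    -0.   ]
 [-0.     0.313 -0.95 ]]
[[ 0.928  0.373 -0.   ]
 [ 0.373 -0.928  0.001]
 [ 0.    -0.001 -1.   ]]
```

{"fn": "move_arm", "kwargs": {"series": "-1 0 0 0 0 0 7.3; -1 0 0 0 0 0 7.3; -1 0 0 0 0 0 7.3; -1 0.53 -0.98 0 0 0 0; -1 0.53 -0.98 0 0 0 0; -1 0.53 -0.98 0 0 0 0; -1 0.53 -0.98 0 0 0 0; -1 0.53 -0.98 0 0 0 0; -1 0.53 -0.98 0 0 0 0; -1 0.53 -0.98 0 0 0 0; -1 0.53 -0.98 0 0 0 0; -1 0.53 -0.98 0 0 0 0; -1 0.53 -0.98 0 0 0 0; -1 0.53 -0.98 0 0 0 0; -1 0.53 -0.98 0 0 0 0; -1 0.53 -0.98 0 0 0 0; -1 0.53 -0.98 0 0 0 0; -1 0.53 -0.98 0 0 0 0; -1 0 0 0 0 0 0", "grip_force": 40}}

```text
clock: 2.48
eef_pos: [566.1, 24.5, 227.2]
tcp_rot: [-3.135, 0.005, -0.016]
contact_force: [-0.5, -0.4, -0.3]
opening: 0.997
```

```bash
cat > w.py <<'E'
import sys,json
from rig import r,vision
from h import *
n=sys.argv[1]; s=r.sense(); W=vision.camera_params('wrist')
im=vision.grab_frame('wrist'); cv2.imwrite(f'pics/{n}.png',cv2.cvtColor(im,cv2.COLOR_RGB2BGR))
json.dump({k:np.array(v).tolist() for k,v in W.items()},open(f'pics/{n}.json','w'))
print({k:np.round(s[k],3).tolist() for k in('clock','eef_pos','tcp_rot','contact_force','opening')})
E
python3 w.py w1
```

```text
{'clock': 2.475, 'eef_pos': [566.119, 24.453, 227.231], 'tcp_rot': [-3.135, 0.005, -0.016], 'contact_force': [-0.517, -0.398, -0.279], 'opening': 0.997}
```

View pics/w1.png

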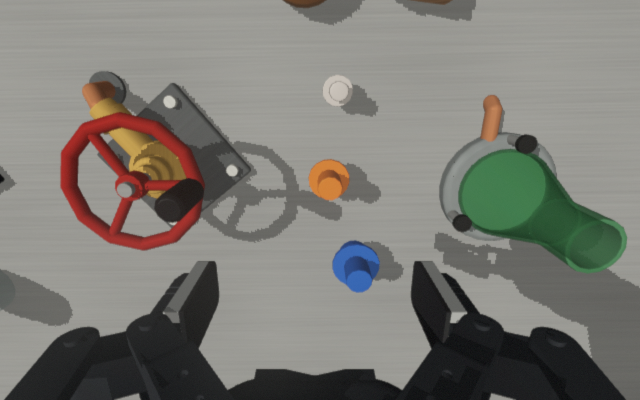

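Wrist view: orange grip top at (331,188), flange at (329,179), flask rim centre at (595,244), wheel centre at (132,181), handle top at (171,207). White (338,90) and blue (357,270) stand clear.

Run:
```python
import json
from h import *
W=json.load(open('pics/w1.json'))
for n,u,v,z in [('griptop',331,188,63),('flange',329,179,31),('rim',595,244,150),('wheel',132,181,95),('htop',171,207,155),('pipe',107,85,5)]: print(n,at_z(W,u,v,z).round(1))
for X in [(552,6,63),(531,-176,150),(567.5,179.5,95),(567,119,155)]: print(X,proj(W,X).round(1))
```

```text
griptop [553.6  11.   63. ]
flange [553.6  11.9  31. ]
rim [ 536.1 -174.   150. ]
wheel [572.  180.8  95. ]
htop [570.  123.1 155. ]
pipe [649.7 239.1   5. ]
(552, 6, 63) [336.3 189.6]
(531, -176, 150) [596.1 250.4]
(567.5, 179.5, 95) [134.5 186.1]
(567, 119, 155) [177.7 211.1]
```

{"fn": "move_arm", "kwargs": {"series": "-1 -0.33 0.36 0.5 -0.4 0.3 -0.9; -1 0 0 0.8 0 0 0; -1 0 0 0.8 0 0 0; -1 0 0 0.8 0 0 0; -1 0 0 0 0 0 0"}}

```text
clock: 3.15
eef_pos: [547.7, 3.3, 108.3]
tcp_rot: [3.138, 0.003, -0.003]
contact_force: [-0.9, 0.4, 0.4]
opening: 0.997
```

{"fn": "move_arm", "kwargs": {"series": "-1 0.13 -0.17 0.3 0 0 0; -1 0 0 0.6 0 0 0; -1 0 0 0.6 0 0 0; -1 0 0 0 0 0 0; -1 0 0 0 0 0 0"}}

```text
clock: 3.78
eef_pos: [557.7, 9.8, 51.6]
tcp_rot: [3.139, -0.006, -0.005]
contact_force: [-0.3, 0.7, 0.8]
opening: 0.999
```

{"fn": "move_arm", "kwargs": {"series": "-1 -0.1 0 0.37 0 -0.3 0; -1 0 0 0 0 0 0; 1 0 0 0 0 0 0; 1 0 0 0 0 0 0; 1 0 0 0 0 0 0; 1 0 0 0 0 0 0; 1 0 0 0 0 0 0"}}

```text
clock: 4.65
eef_pos: [555.1, 9.8, 38.3]
tcp_rot: [3.139, -0.004, -0.005]
contact_force: [0.1, 0.3, -0.3]
opening: 0.267
```

```bash
python3 w.py w2
```

```text
{'clock': 4.65, 'eef_pos': [555.139, 9.83, 38.256], 'tcp_rot': [3.139, -0.004, -0.005], 'contact_force': [0.118, 0.277, -0.308], 'opening': 0.267}
```

View pics/w2.png

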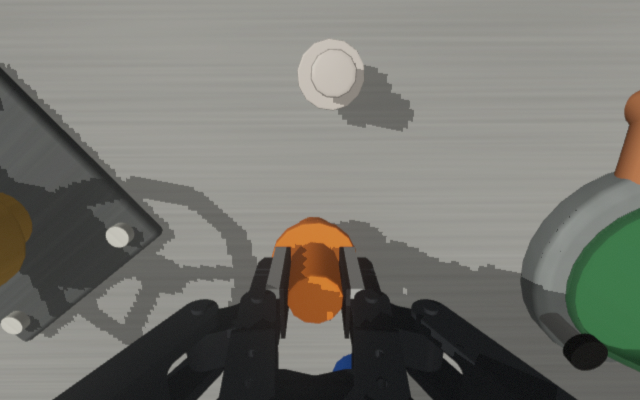

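The stopper is between the pads, with the grip top at about (316,297) and the flange top edge at (314,217).

Run:
```python
import json
from h import *
W=json.load(open('pics/w2.json'))
print(at_z(W,316,297,63).round(1), at_z(W,314,217,31).round(1),proj(W,(555,10,63)).round(1),proj(W,(555+21.5,10,31)).round(1))
```

```text
[554.5  10.1  63. ] [576.8  10.8  31. ] [316.3 296. ] [315.7 217.6]
```

{"fn": "move_arm", "kwargs": {"series": "1 0 0 -0.4 0 0 0; 1 0 0 -0.9 0 0 0; 1 0 0 -0.9 0 0 0; 1 0 0 -0.9 0 0 0; 1 0 0 -0.6 0 0 0; 1 0 0 0 0 0 0", "grip_force": 50}}

```text
clock: 5.45
eef_pos: [554.7, 10.3, 195.8]
tcp_rot: [3.139, -0.006, -0.005]
contact_force: [-0.2, 0.5, -0.3]
opening: 0.261
```

{"fn": "move_arm", "kwargs": {"series": "1 -0.1 0.3 -0.4 0 0 0; 1 -0.1 0.8 0 0 0 0; 1 -0.1 0.8 0 0 0 0; 1 -0.1 0.8 0 0 0 0; 1 -0.1 0.8 0 0 0 0; 1 0 0.5 0 0 0 0; 1 0 0.3 0 0 0 0; 1 0 0 0 0 0 0; 1 0 0 0 0 0 0"}}

```text
clock: 6.58
eef_pos: [527.9, -169.8, 212.4]
tcp_rot: [3.139, 0.001, -0.004]
contact_force: [-1.1, 0.2, -0.5]
opening: 0.263
```

```bash
python3 w.py w3
```

```text
{'clock': 6.575, 'eef_pos': [527.918, -169.793, 212.407], 'tcp_rot': [3.139, 0.001, -0.004], 'contact_force': [-1.122, 0.212, -0.467], 'opening': 0.263}
```

View pics/w3.png

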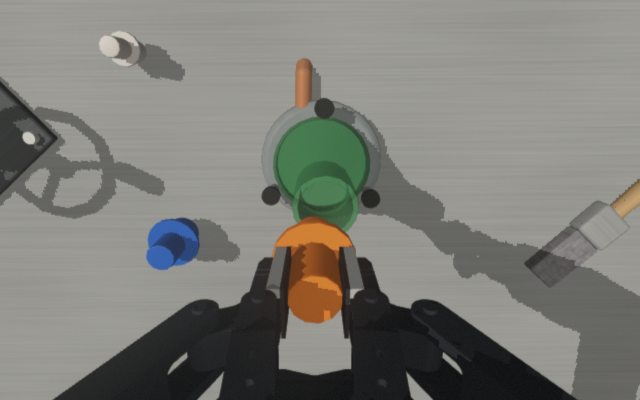

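Rim ellipse: left edge 292, right edge 357, far edge at v≈177. The stopper flange spans 273–354, so the rim centre is slightly right of the stopper.

Run:
```python
import json
from h import *
W=json.load(open('pics/w3.json'))
a=at_z(W,324.5,177,150); print('far edge',a.round(1),'centre x',(a[0]-22).round(1))
for u in(292,357):print(at_z(W,u,204,150).round(1))
im=cv2.imread('pics/w3.png')[160:260,260:390]
for c in((534,-175.5),(531,-175.5)):
  pts=np.array([proj(W,(c[0]+22*np.cos(t),c[1]+22*np.sin(t),150)) for t in np.linspace(0,6.28,25)])
  print(c,pts.min(0).round(1),pts.max(0).round(1))
cv2.imwrite('pics/c3.png',cv2.resize(im,None,fx=6,fy=6,interpolation=cv2.INTER_CUBIC))
```

```text
far edge [ 554.5 -175.4  150. ] centre x 532.5
[ 536.6 -154.6  150. ]
[ 536.4 -196.4  150. ]
(534, -175.5) [290.4 174.6] [358.5 238.6]
(531, -175.5) [290.5 179.2] [358.4 242.7]
```

View pics/c3.png

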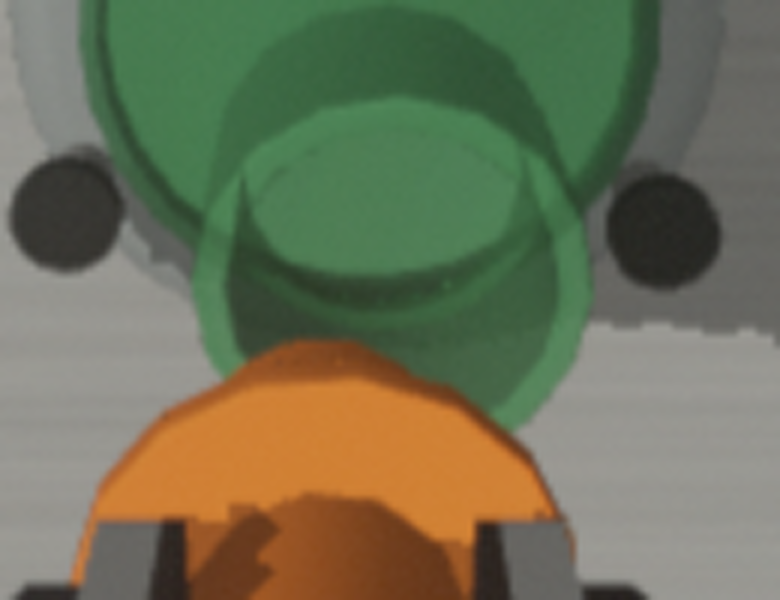

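{"fn": "move_arm", "kwargs": {"series": "1 0.12 0.14 0.2 0 0 0; 1 0 0 0.2 0 0 0; 1 0 0 0 0 0 0; 1 0 0 0 0 0 0"}}

```text
clock: 7.12
eef_pos: [533.1, -174.2, 194.8]
tcp_rot: [3.14, 0.002, -0.002]
contact_force: [-0.0, -0.1, -0.2]
opening: 0.257
```

{"fn": "move_arm", "kwargs": {"series": "1 0 0.04 0 0 0 0; 1 0 0 0.15 0 0 0; 1 0 0 0.15 0 0 0; 1 0 0 0.1 0 0 0; 1 0 0 0 0 0 0"}}

```text
clock: 7.75
eef_pos: [533.0, -175.9, 177.7]
tcp_rot: [3.14, 0.002, -0.002]
contact_force: [-0.3, 0.3, -0.9]
opening: 0.26
```

```bash
python3 w.py w4;python3 - <<'E'
import cv2
im=cv2.imread('pics/w4.png')[150:330,220:420]
cv2.imwrite('pics/c4.png',cv2.resize(im,None,fx=3,fy=3,interpolation=cv2.INTER_CUBIC))
E
```

```text
{'clock': 7.75, 'eef_pos': [532.988, -175.851, 177.708], 'tcp_rot': [3.14, 0.002, -0.002], 'contact_force': [-0.262, 0.304, -0.936], 'opening': 0.26}
```

View pics/c4.png

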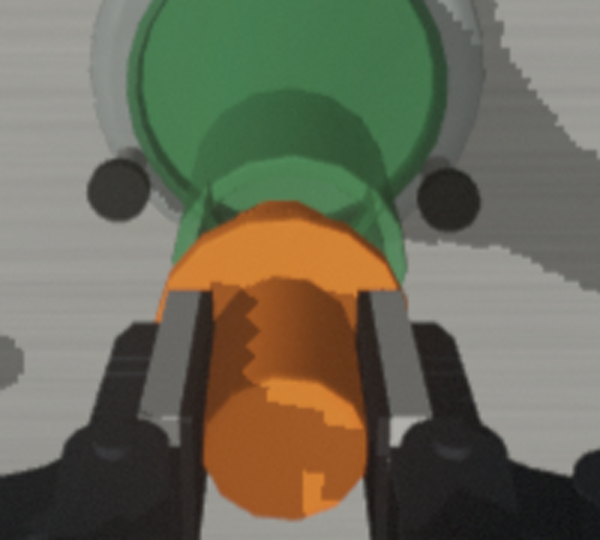

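The foot is inside the neck with no contact force. The rim centre (crop u≈289) is about 1 mm right of the stopper (284), so I'll nudge right and go on down.

{"fn": "move_arm", "kwargs": {"series": "1 0 0.02 0.08 0 0 0; 1 0 0 0.08 0 0 0; 1 0 0 0.08 0 0 0; 1 0 0 0.06 0 0 0; 1 0 0 0 0 0 0"}}

```text
clock: 8.43
eef_pos: [533.4, -176.9, 165.3]
tcp_rot: [3.14, 0.001, -0.002]
contact_force: [0.5, 0.0, -1.8]
opening: 0.262
```

{"fn": "move_arm", "kwargs": {"series": "1 0 0 0.05 0 0 0; 1 0 0 0.04 0 0 0; 1 0 0 0.03 0 0 0; 1 0 0 0 0 0 0"}}

```text
clock: 8.93
eef_pos: [534.0, -176.9, 162.5]
tcp_rot: [3.139, -0.0, -0.002]
contact_force: [0.3, -0.4, -0.2]
opening: 0.264
```

{"fn": "move_arm", "kwargs": {"series": "1 0 0 0.04 0 0 0; 1 0 0 0.05 0 0 0; 1 0 0 0.05 0 0 0"}}

```text
clock: 9.3
eef_pos: [534.2, -176.9, 162.0]
tcp_rot: [3.139, -0.001, -0.002]
contact_force: [-8.2, 3.2, 23.7]
opening: 0.262
```

Firm contact at z=162.0, as predicted for fully home (162.3). I'll relax, release and rise.

{"fn": "move_arm", "kwargs": {"series": "1 0 0 -0.02 0 0 0; -1 0 0 0 0 0 0; -1 0 0 0 0 0 0; -1 0 0 0 0 0 0; -1 0 0 0 0 0 0; -1 0 0 -0.4 0 0 0; -1 0 0 -0.8 0 0 0; -1 0 0 -0.8 0 0 0; -1 0 -0.3 0 0 0 0; -1 0 0 0 0 0 0"}}

```text
clock: 10.55
eef_pos: [534.1, -164.1, 247.5]
tcp_rot: [3.139, -0.002, -0.002]
contact_force: [0.6, -0.3, -0.4]
opening: 0.999
```

```bash
python3 w.py w5;python3 - <<'E'
import cv2,numpy as np
from rig import vision
s=cv2.cvtColor(vision.grab_frame('scene'),cv2.COLOR_RGB2BGR);cv2.imwrite('pics/s5.png',s)
a=cv2.imread('pics/w5.png')[100:320,200:440]
f=lambda i:cv2.resize(i,(400,400),interpolation=cv2.INTER_CUBIC)
cv2.imwrite('pics/c5.png',np.hstack([f(a[:,10:230]),f(s[200:280,225:305])]))
E
```

```text
{'clock': 10.55, 'eef_pos': [534.074, -164.098, 247.545], 'tcp_rot': [3.139, -0.002, -0.002], 'contact_force': [0.636, -0.261, -0.449], 'opening': 0.999}
```

View pics/c5.png

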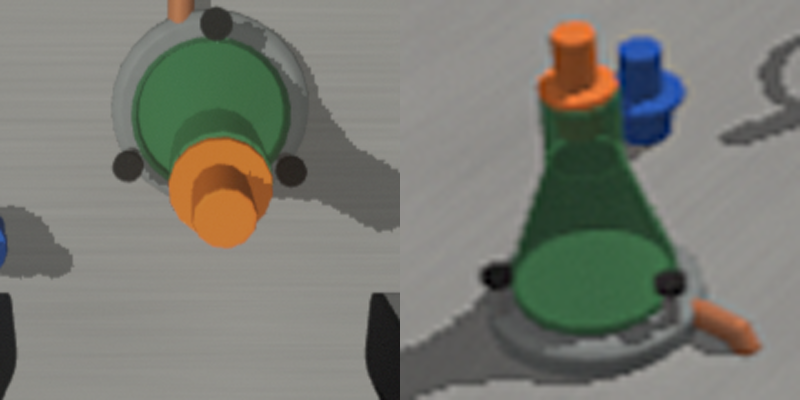

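The stopper's flange lies flat on the rim and the grip stands upright. On to the handle.

{"fn": "move_arm", "kwargs": {"series": "-1 0.1 -0.4 0 0 0 0; -1 0.1 -0.9 0 0 0 0; -1 0.1 -0.9 0 0 0 0; -1 0.1 -0.9 0 0 0 0; -1 0.1 -0.9 0 0 0 0; -1 0.1 -0.9 0.1 0 0 0; -1 0.1 -0.9 0.1 0 0 0; -1 0.1 -0.8 0.1 0 0 0; -1 0 -0.4 0.1 0 0 0; -1 0 0 0 0 0 0; -1 0 0 0 0 0 0"}}

```text
clock: 12.02
eef_pos: [564.3, 129.6, 222.8]
tcp_rot: [3.139, 0.01, -0.003]
contact_force: [0.2, 0.4, 0.1]
opening: 1.001
```

```bash
python3 w.py w6
```

```text
{'clock': 12.025, 'eef_pos': [564.303, 129.637, 222.773], 'tcp_rot': [3.139, 0.01, -0.003], 'contact_force': [0.189, 0.389, 0.114], 'opening': 1.001}
```

View pics/w6.png

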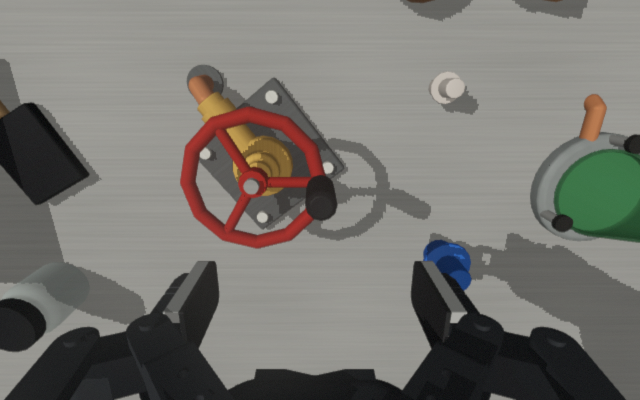

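Handle top centre (320,203), wheel rim spanning 181–326 by 106–247 (hub at (253,184)), plate bolts at (272,97), (328,168), (263,217), (206,154).

Run:
```python
import json
from h import *
W=json.load(open('pics/w6.json'))
print('htop',at_z(W,320,203,155).round(1))
b=[at_z(W,u,v,14) for u,v in[(272,97),(328,168),(263,217),(206,154)]]
print(np.round(b,1),np.mean(b,0).round(1))
for p,q in((1,0),(2,3)): d=b[p]-b[q]; print(np.arctan2(-d[1],-d[0]))
for p,q in((2,1),(3,0)): d=b[q]-b[p]; print(np.arctan2(d[1],d[0])+np.pi/2)
for c in((569,178.5),(572,178.5),(569,181)):
  P=np.array([proj(W,(c[0]+61*np.cos(t),c[1]+61*np.sin(t),95)) for t in np.linspace(0,6.28,60)]);print(c,P.min(0).round(1),P.max(0).round(1))
  P=np.array([c[0],c[1],95.]);print(proj(W,P+[0,-55,60]),proj(W,P+[0,0,14]))
```

```text
htop [571.1 126.7 155. ]
[[632.4 172.3  14. ]
 [559.5 115.8  14. ]
 [503.4 188.   14. ]
 [575.1 244.2  14. ]] [567.6 180.1  14. ]
0.659827185515431
0.6647358396206822
0.6604996087258215
0.6731450927199712
(569, 178.5) [182.3 104.9] [329.8 246.8]
[324.8892585  205.97764113] [253.52419135 185.84769537]
(572, 178.5) [181.8 100.8] [329.9 243.8]
[324.92090429 201.70823701] [253.2905481  182.20415522]
(569, 181) [179.3 104.9] [326.8 246.9]
[321.10967051 205.99023026] [250.36099714 185.85812501]
```

{"fn": "move_arm", "kwargs": {"series": "-1 0.14 0.11 0.3 0 0.5 0; -1 0 0 0.6 0 0 0; -1 0 0 0.6 0 0 0; -1 0 0 0.2 0 0 0; -1 0 0 0 0 0 0; -1 0 0 0 0 0 0"}}

```text
clock: 12.82
eef_pos: [571.7, 119.7, 152.6]
tcp_rot: [3.139, -0.002, -0.008]
contact_force: [-0.1, -0.6, 1.2]
opening: 0.998
```

{"fn": "move_arm", "kwargs": {"series": "-1 -0.02 -0.11 0.3 0 0 0; -1 0 0 0.4 0 0 0; -1 0 0 0.12 0 0 0; -1 0 0 0 0 0 0; -1 0 0 0 0 0 0"}}

```text
clock: 13.45
eef_pos: [571.6, 124.7, 118.4]
tcp_rot: [3.139, -0.004, -0.008]
contact_force: [-0.2, -0.6, 0.7]
opening: 1.003
```

{"fn": "move_arm", "kwargs": {"series": "1 0 0 0 0 0 0; 1 0 0 0 0 0 0; 1 0 0 0 0 0 0; 1 0 0 0 0 0 0; 1 0 0 0 0 0 0; 1 0 0 0 0 0 0", "grip_force": 50}}

```text
clock: 14.2
eef_pos: [572.3, 125.1, 119.5]
tcp_rot: [3.14, -0.006, -0.008]
contact_force: [-0.0, -0.6, 1.1]
opening: 0.24
```

Opening 0.24 matches the 22 mm handle, with little side force. I'll work out arc rows.

```bash
cat > arc.py <<'E'
# arc.py x y  cx cy  step_deg n : rows from measured TCP (x,y), aimed onto the 55 mm circle
import sys,numpy as np
x,y,cx,cy,st,n=map(float,sys.argv[1:]); p=np.array([x,y]);c=np.array([cx,cy])
a=np.arctan2(*(p-c)[::-1]); print('angle',round(np.degrees(a),1),'radius',round(np.hypot(*(p-c)),1))
o=[]
for k in range(1,int(n)+1):
    t=a+np.radians(st)*k; q=c+55*np.array([np.cos(t),np.sin(t)]); d=(q-p)/40; p=q; o.append(f"1 {d[0]:.2f} {-d[1]:.2f} 0 0 0 0")
print('; '.join(o))
E
python3 arc.py 572.3 125.1 569.5 180.1 -15 6
```

```text
angle -87.1 radius 55.1
1 -0.36 -0.03 0 0 0 0; 1 -0.34 -0.12 0 0 0 0; 1 -0.30 -0.20 0 0 0 0; 1 -0.23 -0.27 0 0 0 0; 1 -0.15 -0.32 0 0 0 0; 1 -0.06 -0.35 0 0 0 0
```

{"fn": "move_arm", "kwargs": {"series": "1 -0.36 -0.03 0 0 0 0; 1 -0.34 -0.12 0 0 0 0; 1 -0.30 -0.20 0 0 0 0; 1 -0.23 -0.27 0 0 0 0; 1 -0.15 -0.32 0 0 0 0; 1 -0.06 -0.35 0 0 0 0; 1 0 0 0 0 0 0"}}

```text
clock: 15.08
eef_pos: [517.6, 181.2, 119.6]
tcp_rot: [-3.139, -0.022, -0.008]
contact_force: [6.8, 1.8, -5.1]
opening: 0.243
```

```bash
python3 -c "
from rig import r;s=r.sense();print(s['eef_pos'],s['contact_force'])"
```

```text
[517.55065962 181.2408148  119.62756399] [ 6.80100614  1.79902087 -5.09630249]
```

```bash
python3 arc.py 517.6 181.2 572.8 180.1 -15 8
```

```text
angle 178.9 radius 55.2
1 0.06 -0.35 0 0 0 0; 1 0.14 -0.33 0 0 0 0; 1 0.22 -0.28 0 0 0 0; 1 0.29 -0.21 0 0 0 0; 1 0.33 -0.13 0 0 0 0; 1 0.36 -0.04 0 0 0 0; 1 0.35 0.05 0 0 0 0; 1 0.33 0.14 0 0 0 0
```

{"fn": "move_arm", "kwargs": {"series": "1 0.06 -0.35 0 0 -0.6 0; 1 0.14 -0.33 0 0 -0.6 0; 1 0.22 -0.28 0 0 0 0; 1 0.29 -0.21 0 0 0 0; 1 0.33 -0.13 0 0 0 0; 1 0.36 -0.04 0 0 0 0; 1 0.35 0.05 0 0 0 0; 1 0.2 0.1 0 0 0 0; 1 0 0 0 0 0 0"}}

```text
clock: 16.2
eef_pos: [597.7, 228.9, 119.4]
tcp_rot: [3.14, 0.002, -0.006]
contact_force: [0.3, -2.2, 2.1]
opening: 0.24
```

```bash
python3 arc.py 597.7 228.9 572.8 180.1 -5 7
```

```text
angle 63.0 radius 54.8
1 0.11 0.05 0 0 0 0; 1 0.10 0.07 0 0 0 0; 1 0.09 0.08 0 0 0 0; 1 0.09 0.08 0 0 0 0; 1 0.08 0.09 0 0 0 0; 1 0.07 0.10 0 0 0 0; 1 0.06 0.10 0 0 0 0
```

{"fn": "move_arm", "kwargs": {"series": "1 0.11 0.05 0 0 0 0; 1 0.10 0.07 0 0 0 0; 1 0.09 0.08 0 0 0 0; 1 0.06 0.06 0 0 0 0; 1 0 0 0 0 0 0"}}

```text
clock: 16.82
eef_pos: [612.4, 217.7, 119.5]
tcp_rot: [3.14, 0.003, -0.006]
contact_force: [-0.7, 0.5, 1.8]
opening: 0.241
```

{"fn": "move_arm", "kwargs": {"series": "1 0.04 0.04 0 0 0 0; 1 0.04 0.04 0 0 0 0; 1 0.03 0.04 0 0 0 0; 1 0.03 0.04 0 0 0 0"}}

```text
clock: 17.32
eef_pos: [615.7, 213.7, 119.4]
tcp_rot: [-3.139, 0.007, -0.007]
contact_force: [-7.8, 10.4, 4.5]
opening: 0.239
```

{"fn": "move_arm", "kwargs": {"series": "1 0.04 0.05 0 0 0 0; 1 0.04 0.05 0 0 0 0; 1 0.04 0.05 0 0 0 0"}}

```text
clock: 17.7
eef_pos: [615.6, 213.8, 119.3]
tcp_rot: [-3.13, 0.016, -0.009]
contact_force: [-8.6, 11.9, 4.6]
opening: 0.239
```

The stop is met: no motion under a steady 15 N, at 38° against 37.8° expected. I'll relax, level the tool and take a reference.

{"fn": "move_arm", "kwargs": {"series": "1 0 0 0 -0.7 0.9 0; 1 0 0 0 0 0 0; 1 0 0 0 0 0 0"}}

```text
clock: 18.08
eef_pos: [615.5, 214.1, 119.5]
tcp_rot: [3.14, 0.0, -0.008]
contact_force: [-2.0, 0.8, 2.7]
opening: 0.241
```

```bash
python3 w.py w7; python3 arc.py 615.6 213.8 572.5 179.9 15 20
```

```text
{'clock': 18.075, 'eef_pos': [615.516, 214.124, 119.455], 'tcp_rot': [3.14, 0.0, -0.008], 'contact_force': [-2.004, 0.835, 2.672], 'opening': 0.241}
angle 38.2 radius 54.8
1 -0.25 -0.25 0 0 0 0; 1 -0.31 -0.18 0 0 0 0; 1 -0.35 -0.09 0 0 0 0; 1 -0.36 0.00 0 0 0 0; 1 -0.35 0.10 0 0 0 0; 1 -0.31 0.18 0 0 0 0; 1 -0.25 0.26 0 0 0 0; 1 -0.18 0.31 0 0 0 0; 1 -0.09 0.35 0 0 0 0; 1 0.00 0.36 0 0 0 0; 1 0.10 0.35 0 0 0 0; 1 0.18 0.31 0 0 0 0; 1 0.26 0.25 0 0 0 0; 1 0.31 0.18 0 0 0 0; 1 0.35 0.09 0 0 0 0; 1 0.36 -0.00 0 0 0 0; 1 0.35 -0.10 0 0 0 0; 1 0.31 -0.18 0 0 0 0; 1 0.25 -0.26 0 0 0 0; 1 0.18 -0.31 0 0 0 0
```

{"fn": "move_arm", "kwargs": {"series": "1 -0.25 -0.25 0 0 0 0; 1 -0.31 -0.18 0 0 0 0; 1 -0.35 -0.09 0 0 0 0; 1 -0.36 0 0 0 0 0; 1 -0.35 0.10 0 0 0 0; 1 -0.31 0.18 0 0 0 0; 1 -0.25 0.26 0 0 0 0; 1 -0.18 0.31 0 0 0 0; 1 0 0 0 0 0 0"}}

```text
clock: 19.25
eef_pos: [520.6, 198.6, 119.6]
tcp_rot: [3.136, -0.017, -0.003]
contact_force: [6.0, -4.3, -4.3]
opening: 0.241
```

```bash
python3 arc.py 520.6 198.6 572.6 180 15 10
```

```text
angle 160.3 radius 55.2
1 -0.07 0.35 0 0 0 0; 1 0.02 0.36 0 0 0 0; 1 0.11 0.34 0 0 0 0; 1 0.19 0.30 0 0 0 0; 1 0.27 0.24 0 0 0 0; 1 0.32 0.16 0 0 0 0; 1 0.35 0.08 0 0 0 0; 1 0.36 -0.02 0 0 0 0; 1 0.34 -0.11 0 0 0 0; 1 0.30 -0.19 0 0 0 0
```

{"fn": "move_arm", "kwargs": {"series": "1 -0.07 0.35 0 0.2 -0.5 0; 1 0.02 0.36 0 0.1 -0.5 0; 1 0.11 0.34 0 0 0 0; 1 0.19 0.30 0 0 0 0; 1 0.27 0.24 0 0 0 0; 1 0.32 0.16 0 0 0 0; 1 0.35 0.08 0 0 0 0; 1 0.36 -0.02 0 0 0 0; 1 0.34 -0.11 0 0 0 0; 1 0.30 -0.19 0 0 0 0; 1 0 0 0 0 0 0"}}

```text
clock: 20.62
eef_pos: [607.9, 138.3, 119.4]
tcp_rot: [-3.134, 0.007, -0.005]
contact_force: [-1.6, 5.3, 3.3]
opening: 0.242
```

```bash
python3 arc.py 607.9 138.3 572.6 180 15 14
```

```text
angle -49.8 radius 54.6
1 0.25 -0.26 0 0 0 0; 1 0.16 -0.32 0 0 0 0; 1 0.08 -0.35 0 0 0 0; 1 -0.02 -0.36 0 0 0 0; 1 -0.11 -0.34 0 0 0 0; 1 -0.19 -0.30 0 0 0 0; 1 -0.27 -0.24 0 0 0 0; 1 -0.32 -0.16 0 0 0 0; 1 -0.35 -0.08 0 0 0 0; 1 -0.36 0.02 0 0 0 0; 1 -0.34 0.11 0 0 0 0; 1 -0.30 0.19 0 0 0 0; 1 -0.24 0.27 0 0 0 0; 1 -0.16 0.32 0 0 0 0
```

{"fn": "move_arm", "kwargs": {"series": "1 0.25 -0.26 0 -0.3 0.3 0; 1 0.16 -0.32 0 0 0 0; 1 0.08 -0.35 0 0 0 0; 1 -0.02 -0.36 0 0 0 0; 1 -0.11 -0.34 0 0 0 0; 1 -0.19 -0.30 0 0 0 0; 1 -0.27 -0.24 0 0 0 0; 1 -0.32 -0.16 0 0 0 0; 1 -0.35 -0.08 0 0 0 0; 1 -0.36 0.02 0 0 0 0; 1 -0.34 0.11 0 0 0 0; 1 -0.30 0.19 0 0 0 0; 1 -0.24 0.27 0 0 0 0; 1 -0.16 0.32 0 0 0 0; 1 0 0 0 0 0 0"}}

```text
clock: 22.5
eef_pos: [519.9, 197.1, 119.5]
tcp_rot: [3.135, -0.001, -0.001]
contact_force: [4.1, -3.0, -4.2]
opening: 0.245
```

{"fn": "move_arm", "kwargs": {"series": "1 -0.06 0.35 0 0.3 0 0; 1 0.03 0.36 0 0 0 0; 1 0.12 0.34 0 0 0 0; 1 0.20 0.30 0 0 0 0; 1 0.27 0.24 0 0 0 0; 1 0.32 0.16 0 0 0 0; 1 0.35 0.08 0 0 0 0; 1 0.36 -0.02 0 0 0 0; 1 0.34 -0.11 0 0 0 0; 1 0.30 -0.19 0 0 0 0; 1 0 0 0 0 0 0"}}

```text
clock: 23.88
eef_pos: [606.6, 137.3, 119.4]
tcp_rot: [-3.122, 0.006, -0.01]
contact_force: [-0.5, 4.2, 2.7]
opening: 0.241
```

```bash
python3 arc.py 606.6 137.3 572.6 180 15 5
```

```text
angle -51.5 radius 54.6
1 0.26 -0.25 0 0 0 0; 1 0.17 -0.31 0 0 0 0; 1 0.09 -0.35 0 0 0 0; 1 -0.01 -0.36 0 0 0 0; 1 -0.10 -0.34 0 0 0 0
```

{"fn": "move_arm", "kwargs": {"series": "1 0.26 -0.25 0 -0.6 0 0; 1 0.17 -0.31 0 -0.5 0.3 0; 1 0.09 -0.35 0 0 0 0; 1 -0.01 -0.36 0 0 0 0; 1 -0.06 -0.22 0 0 0 0; 1 0 0 0 0 0 0; 1 0 0 0 0 0 0"}}

```text
clock: 24.75
eef_pos: [624.1, 198.3, 119.4]
tcp_rot: [3.139, 0.003, -0.01]
contact_force: [-0.0, -2.5, 1.5]
opening: 0.242
```

{"fn": "move_arm", "kwargs": {"series": "1 -0.05 -0.13 0 0 0 0; 1 -0.07 -0.13 0 0 0 0; 1 -0.08 -0.10 0 0 0 0; 1 0 0 0 0 0 0; 1 0 0 0 0 0 0"}}

```text
clock: 25.38
eef_pos: [616.2, 213.2, 119.4]
tcp_rot: [3.139, 0.002, -0.011]
contact_force: [0.4, -1.6, 0.9]
opening: 0.243
```

```bash
python3 w.py w8
python3 - <<'E'
import cv2,numpy as np
a=cv2.imread('pics/w7.png');b=cv2.imread('pics/w8.png')
g=lambda i,s:cv2.cvtColor(i[s],cv2.COLOR_BGR2GRAY).astype(np.float32)
for n,s in(('handle/fingers',np.s_[210:340,250:390]),('bench+plate',np.s_[0:200,:]),):
    print(n,cv2.phaseCorrelate(g(a,s),g(b,s)))
f=lambda i:i[:,120:520]
cv2.imwrite('pics/c8.png',np.hstack([f(a),f(b)]))
E
```

```text
{'clock': 25.375, 'eef_pos': [616.179, 213.151, 119.444], 'tcp_rot': [3.139, 0.002, -0.011], 'contact_force': [0.368, -1.588, 0.893], 'opening': 0.243}
handle/fingers ((-0.26620628447881245, 0.6192028541120607), 0.9495026064507756)
bench+plate ((-1.409462186042731, 0.2964727259981572), 0.9978083971142769)
```

View pics/c8.png

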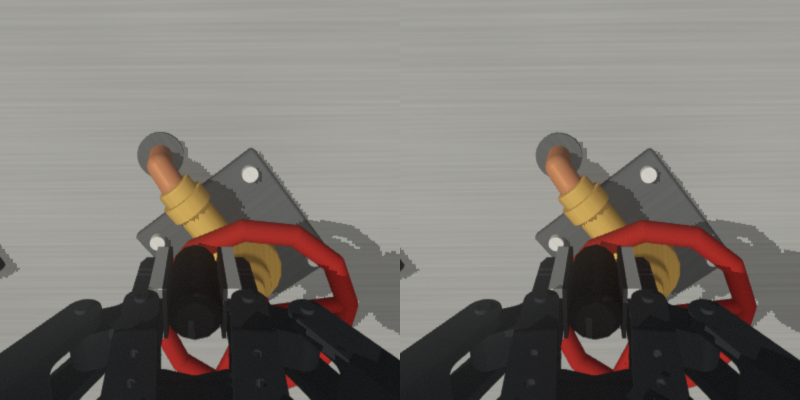

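The views at the stop (left) and now (right) match to about a pixel. The handle is ~1 mm (about 1°) short of the reference, so one last nudge.

{"fn": "move_arm", "kwargs": {"series": "1 -0.02 -0.03 0 0 0 0; 1 0 0 0 0 0 0; 1 0 0 0 0 0 0"}}

```text
clock: 25.8
eef_pos: [615.4, 214.2, 119.5]
tcp_rot: [3.139, 0.002, -0.011]
contact_force: [-0.1, -0.7, 1.3]
opening: 0.24
```

Run:
```python
from rig import r
s=r.sense(); print(s['clock'],s['eef_pos'],s['qvel'].round(3),s['opening']); print(r.sign_off())
```

```text
25.8 [615.35893652 214.22091007 119.45828275] [ 0.    -0.001 -0.003  0.002 -0.     0.002] 0.23971519052937204
the job is handed in; nothing more can be done
None
```

The job is done and handed in at 25.8 s of the 72 s allowed; the sign-off gives no verdict.

- **Stopper:** I set the orange stopper in the flask neck until firm contact (about 24 N) at TCP height 162.0 mm, where 162.3 mm was predicted for fully home. I then released it. The wrist and scene pictures afterwards showed the flange flat on the rim and the grip upright.
- **Valve:** I turned the wheel clockwise by its handle to the closed stop. There it held still under a steady 15 N, at a handle angle of about 38° against the 37.8° expected from the pictures. I then turned it back counter-clockwise two full turns, counting the angle on the way.
- **Last checks:** The final TCP position (615.4, 214.2) is within 0.2 mm of the unloaded reference at the stop (615.5, 214.1). Side force is under 1 N, and the gripper still holds the handle at opening 0.24. Wrist pictures from the stop and from just before the last 1 mm nudge matched to about 1.5 pixels.
- **Rest of the bench:** I saw no unexpected contact force while moving. I did not compare the other items one by one at the end.

No check failed. Early camera estimates of the wheel and stopper positions disagreed by about 3–6 mm; closer looks and the measured contact positions settled them.

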